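# Fit the adapter into its port on the torque tester

## Task

Take the adapter that stands in the red foam tray and fit it into the port of the torque tester that matches its diameter: with only light downward pressure, turn it until its drive tang drops into the coupling and its collar sits flat on the deck, then let go. Never force it or press hard on the tester, and leave the other two adapters in the black tray and the screwdriver and screw bin where they are.

Things in the scene. Friction and masses are not known exactly. Their poses are not given: they have to be found in the camera images.
- tester: bench torque tester, fixed: steel deck 100 x 240 mm, 70 mm above the bench, in a light grey case; display panel slopes down from the deck on its -x side (robot's side), to 108 mm from the origin. Origin: under the deck's centre, on the bench; y along the row of ports, z up. Four round ports on the deck's centre line at y = 72, 24, -24, -72 mm, graded 18, 21, 24, 27 mm in that order
- port_18 (a point): centre of the mouth of the 18 mm port, flush with the deck; axes as the tester's. Round bore for 18 mm shanks, 19.5 mm wide. At the bottom of each port, 40 mm deep, is a brass drive coupling: a flat land 31 mm below the deck with one slot across it for the tang (9 mm deep, 1.6 mm wider than the tang is thick)
- port_21 (a point): centre of the mouth of the 21 mm port, flush with the deck; axes as the tester's. Round bore for 21 mm shanks, 22.5 mm wide. The couplings stand at any angle, not known and not measured, and hold it stiffly (0.25 N m to turn). A tang out of line stops on the land, the collar 7 mm above the deck; it may be let go there and gripped anew
- port_24 (a point): centre of the mouth of the 24 mm port, flush with the deck; axes as the tester's. Round bore for 24 mm shanks, 25.5 mm wide. Turned either way on the land under light pressure, the tang comes in line with the slot within half a turn (to about 0.08 rad); then the adapter goes down 7 mm until its collar sits on the deck
- port_27 (a point): centre of the mouth of the 27 mm port, flush with the deck; axes as the tester's. Round bore for 27 mm shanks, 28.5 mm wide. For a larger adapter that is not here; it stays empty
- red_tray: red foam tray, fixed, 90 x 160 x 45 mm, origin under its centre, z up; three round pockets 26 mm across, 42 mm deep, 48 mm apart along y. The adapter to be fitted (any of the three) stands loosely in the middle pocket, over the origin, its collar resting on the foam 45 mm above the bench; the other two pockets are empty
- black_tray: black foam tray, fixed, same size and pockets as the red one. The other two adapters stand in its two outer pockets (y = +48 and -48 mm) and stay there
- adapter_18: steel adapter, upright, about 150 g. Origin on its axis, in the underside of its collar; z up the axis, x along the tang's width. Collar 32 mm across, 5 mm thick; above it a dark ribbed round grip 18 mm across, from z = 5 to 43 mm. Below: shank 18 mm across to z = -30 mm (foot edge tapered), then a flat tang 17.2 mm wide, 4.0 mm thick to -38 mm. A yellow line on top lies along the tang
- adapter_21: steel adapter, upright, about 200 g. Origin on its axis, in the underside of its collar; z up the axis, x along the tang's width. Collar 35 mm across, 5 mm thick; above it a dark ribbed round grip 21 mm across, from z = 5 to 43 mm. Below: shank 21 mm across to z = -30 mm (foot edge tapered), then a flat tang 20.2 mm wide, 4.4 mm thick to -38 mm. A yellow line on top lies along the tang
- adapter_24: steel adapter, upright, about 260 g. Origin on its axis, in the underside of its collar; z up the axis, x along the tang's width. Collar 38 mm across, 5 mm thick; above it a dark ribbed round grip 24 mm across, from z = 5 to 43 mm. Below: shank 24 mm across to z = -30 mm (foot edge tapered), then a flat tang 23.2 mm wide, 4.8 mm thick to -38 mm. A yellow line on top lies along the tang
- screwdriver: screwdriver with orange handle, 190 mm long, lying on the bench; bystander. Its x axis points from the handle to the tip
- screw_bin: small open blue bin of screws, 100 x 120 x 55 mm, origin under its centre; bystander
Mind the look-alikes: they are no part of the job. Leave any brown or green look-alike of the adapter_18 alone.

How it is judged:
By the outcome, as a careful person would: the job done as asked, in the order asked, and still so for the second after the job is handed in, with the robot touching nothing.
It also fails if it takes over 64 s, if anything falls off the work surface, if the arm or the gripper's body presses on something with over 40 N, if the wrist force passes 120 N, or if a joint passes its speed limit or range.

## Robot

A 6-joint arm with a two-finger parallel gripper is mounted at the origin on the work surface. World frame = base frame: x ahead of the robot, y to its left, z up, the work surface at z = 0. Lengths are in mm, angles in rad, forces in N, time in s.
With the tool pointing down it reaches from about 425 to 1125 mm from the base axis. Payload 14.9 kg.
Tool frame: the origin (TCP) lies midway between the tips of the shut fingers; the grasp point (between the pads) lies 19 mm behind it; y points along the fingers, z is the direction in which the jaws open and shut, and the axes are right-handed (so a half turn about y gives the same grasp; the last joint's range is limited). The gripper opens to 91 mm and grips with 3 to 60 N. Pads are 32 mm wide; open, the fingers measure 118 mm over their backs; the gripper's body (76 mm by 178 mm) begins 60 mm behind the grasp point.
Start: joints at [1.257, 0.379, 1.734, -0, 1.028, -0.033], TCP at [193.994, 672.595, 213.932] pointing down, gripper open.
Joint ranges: [-2.77, 2.77], [-0.74, 2.19], [0, 2.66], [-1.06, 4.2], [0.31, 2.87], [-3.08, 3.08]. Speed limits (rad/s): [1.89, 1.89, 2.39, 3.14, 3.14, 3.14].

## Interface

Orientations are given as a unit quaternion [w, x, y, z].
In Python, from rig import r, get_image, camera_params gives the robot as it stands. The module is installed in compiled form; this text tells all that it offers.
- The arm moves only by the tool apply_moves, never from a script. Its argument "plan" is a list of rows, each a list of 3 entries, a list of its own where there are three numbers: the shift along the tool's x, y, z in mm, then the turn about the tool's y in degrees, then the opening in per cent of the stroke, from 0 (shut) to 100 (fully open). In form: [[[tx, ty, tz], roll, grip], ...]. A call has 1 to 20 rows; each row is the pose to reach, as a shift and turn from the pose commanded when the call began, along the tool's axes at that moment; what a row does not reach only later rows make up. A row lasts 1/12 s, in which the tool goes at most 41.7 mm and 7.16 degrees, less where a joint would pass 70% of its speed; a pose out of reach is approached as far as the arm can. A call with a gripper value outside its range is refused whole. The fingers move at their own pace and stop on an object; "squeeze" is the grip in N (left out, the last holds). Time passes only in rows, so rows that repeat a pose let the fingers close. It gives the time, the measured TCP pose, the force and the opening at its end, in the units of the state.
- r.sense(): the state, without advancing time (a new reading comes with each control period).
- get_image(name): name is "scene" or "top" or "wrist"; returns (picture, depth): 420x560x3 uint8, red, green, blue; 420x560 float32, mm along the optical axis (not along the pixel's ray), 0 where there is no reading.
- camera_params(name): a dict with "fov_y" (degrees; the focal length in pixels is half the picture's height over the tangent of half this angle, whatever the lens; pixels are square), "cx", "cy" (the principal point, pixels), "distortion" ([k1, k2, p1, p2, k3] as OpenCV has them; the pictures are not rectified), "world_from_camera" (4x4, takes a point from camera to world coordinates); the wrist camera has in their place "mount" (4x4, takes a point from camera to tool coordinates, whose origin is the TCP and whose axes are the tool frame's). Camera axes: x right, y up, looking along -z (the intrinsics and any distortion apply to the point x, -y, -z); pixel columns grow to the right and rows downward; lengths in mm; the calibration is good to about 2 mm. A picture is of the moment at which its call begins: read the wrist's pose just before it. camera_params takes no time and is no camera call.
- r.job_done(): hands the job in, once; it reports no verdict.
The state is a dict: "time_s": time; "joint_positions": joint angles; "joint_vel": joint speeds; "joint_torque": joint torques, N m; "tcp_pos": TCP position; "ee_rot": TCP orientation; "contact_force": force on the tool from outside, world axes, zero at the start; "torque": the same for the moment, N m; "finger_gap": finger opening in mm.
Only numpy, scipy, OpenCV 4.12 (cv2) and the standard library are available. Lean on these libraries where they do the work, as an engineer would, in place of code of your own. Each camera call takes 0.05 s, during which the arm holds its last target.

## Working session

There is one attempt and no reset: what is moved stays moved. The work goes in short steps, Python scripts to look and compute and a tool call to move; the robot and the scene stay as the last step left them, time stands still between calls to the robot, and variables do not carry over. Pictures are saved under pics/ and viewed, and the job is handed in when it is done.

Besides the shell and the picture viewer there is one more tool, called as a command line: name --argument value ..., lists and objects as JSON in quotes. apply_moves: Moves the arm, as the interface text tells. Its arguments: {"type":"object","properties":{"plan":{"type":"array"},"squeeze":{"type":"number"}},"required":["plan"]}

```bash
mkdir -p pics; ls; python3 - <<'E'
from rig import r,get_image,camera_params
import cv2,numpy as np
print(r.sense())
for n in ("scene","top","wrist"):
    p=camera_params(n); print(n,p)
    im,d=get_image(n); cv2.imwrite(f"pics/{n}0.png",im[:,:,::-1]); np.savez(f"pics/{n}0.npz",im=im,d=d)
E
```

```text
pics
{'time_s': 0.0, 'joint_positions': array([ 1.25668855e+00,  3.79390619e-01,  1.73476723e+00,  5.09369978e-06,
        1.02851656e+00, -3.33457202e-02]), 'joint_vel': array([ 0.00071753, -0.00152508, -0.00088789,  0.00016795,  0.00018024,
        0.00025744]), 'joint_torque': array([ 2.14807791e-03, -7.63701224e+01, -4.34387147e+01,  6.52658008e-02,
        4.22343775e-02, -8.42349209e-05]), 'tcp_pos': array([193.87542316, 672.2078795 , 213.30751915]), 'ee_rot': array([-0.69977413,  0.700527  , -0.0990072 ,  0.09887195]), 'contact_force': array([-0.34092816, -0.38566434,  0.0516994 ]), 'torque': array([-0.02757312, -0.00305508, -0.02331923]), 'finger_gap': 90.97742516267265}
scene {'fov_y': 48.596078950423376, 'cx': 284.7198459240483, 'cy': 211.78021854249295, 'distortion': array([-0.0304403,  0.       ,  0.       ,  0.       ,  0.       ]), 'world_from_camera': array([[-5.95939517e-01, -4.54860140e-01,  6.61784214e-01,
         1.19839193e+03],
       [ 8.02970880e-01, -3.27591238e-01,  4.97917411e-01,
         5.15977752e+02],
       [-9.68807337e-03,  8.28122113e-01,  5.604640
[... 476 characters left out ...]
1],
       [-9.58872989e-03,  6.98109774e-02,  9.97514152e-01,
         1.22120905e+03],
       [ 0.00000000e+00,  0.00000000e+00,  0.00000000e+00,
         1.00000000e+00]])}
wrist {'fov_y': 60.045010045273244, 'cx': 280.7611053198393, 'cy': 206.8731205323698, 'distortion': array([-0.08809699,  0.        ,  0.        ,  0.        ,  0.        ]), 'mount': array([[ 3.11832873e-04, -9.69347429e-01, -2.45693841e-01,
        -6.85981985e+01],
       [ 6.64129826e-04,  2.45694000e-01, -9.69347212e-01,
        -1.70769300e+02],
       [ 9.99999731e-01,  1.39101718e-04,  7.20388005e-04,
        -2.01747246e-01],
       [ 0.00000000e+00,  0.00000000e+00,  0.00000000e+00,
         1.00000000e+00]])}
```

View pics/scene0.png

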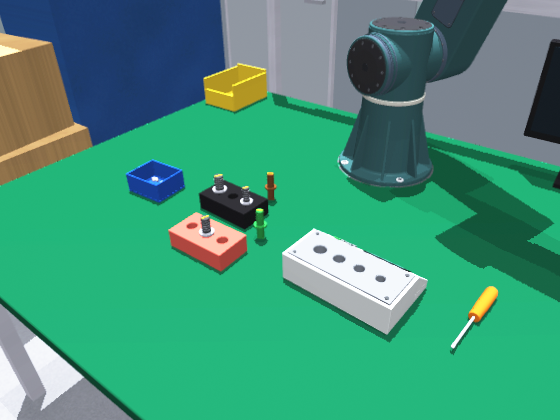

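View pics/top0.png

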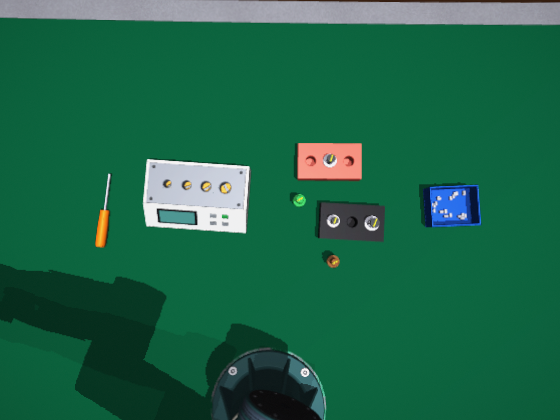

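View pics/wrist0.png

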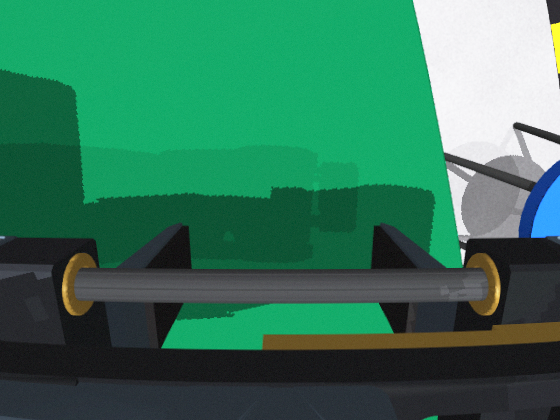

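```bash
cat > h.py <<'E'
import cv2,numpy as np
from rig import camera_params
def ray(n,u,v,tcp=None,R=None):
    p=camera_params(n); f=210/np.tan(np.radians(p['fov_y']/2))
    K=np.array([[f,0,p['cx']],[0,f,p['cy']],[0,0,1.]])
    q=cv2.undistortPoints(np.array([[[u,v]]],float),K,np.array(p['distortion'])).ravel()
    d=np.array([q[0],-q[1],-1])
    if n=='wrist':
        T=np.eye(4);T[:3,:3]=R;T[:3,3]=tcp;T=T@p['mount']
    else: T=p['world_from_camera']
    return T[:3,3],T[:3,:3]@d
def onz(n,u,v,z,**k):
    o,d=ray(n,u,v,**k); s=(z-o[2])/d[2]; return o+s*d
def ondepth(n,u,v,dep,**k):
    o,d=ray(n,u,v,**k); return o+dep*d
def proj(n,P,tcp=None,R=None):
    p=camera_params(n); f=210/np.tan(np.radians(p['fov_y']/2))
    K=np.array([[f,0,p['cx']],[0,f,p['cy']],[0,0,1.]])
    if n=='wrist':
        T=np.eye(4);T[:3,:3]=R;T[:3,3]=tcp;T=T@p['mount']
    else: T=p['world_from_camera']
    c=(np.atleast_2d(P)-T[:3,3])@T[:3,:3]; c=c*[1,-1,-1]
    return cv2.projectPoints(c,np.zeros(3),np.zeros(3),K,np.array(p['distortion']))[0][:,0]
def rot(q):
    from scipy.spatial.transform import Rotation as S
    return S.from_quat([q[1],q[2],q[3],q[0]]).as_matrix()
E
python3 - <<'E'
import cv2
im=cv2.imread('pics/top0.png')
cv2.imwrite('pics/top0t.png',cv2.resize(im[145:245,130:260],None,fx=6,fy=6,interpolation=cv2.INTER_CUBIC))
cv2.imwrite('pics/top0r.png',cv2.resize(im[135:275,280:400],None,fx=4.2,fy=4.2,interpolation=cv2.INTER_CUBIC)) 
im=cv2.imread('pics/scene0.png')
cv2.imwrite('pics/scene0r.png',cv2.resize(im[165:275,160:290],None,fx=5,fy=5,interpolation=cv2.INTER_CUBIC))
E
```

```text
(no output)
```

View pics/top0t.png

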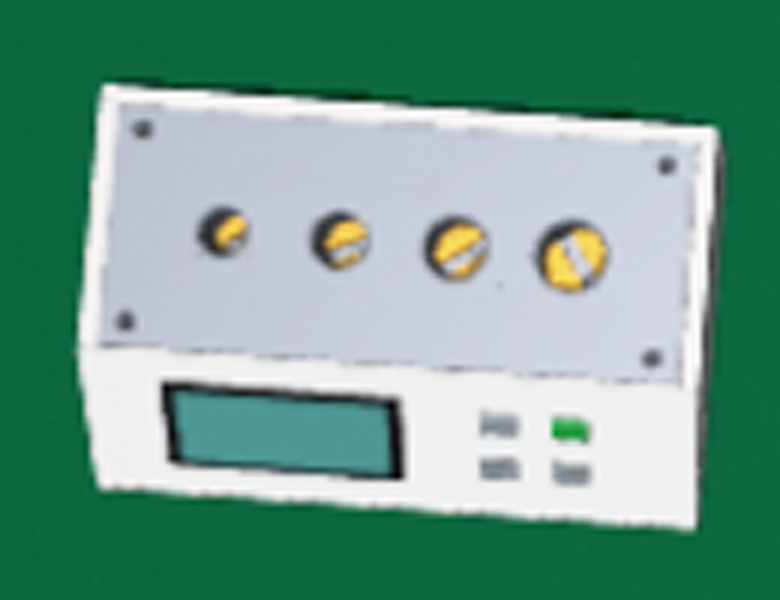

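View pics/top0r.png

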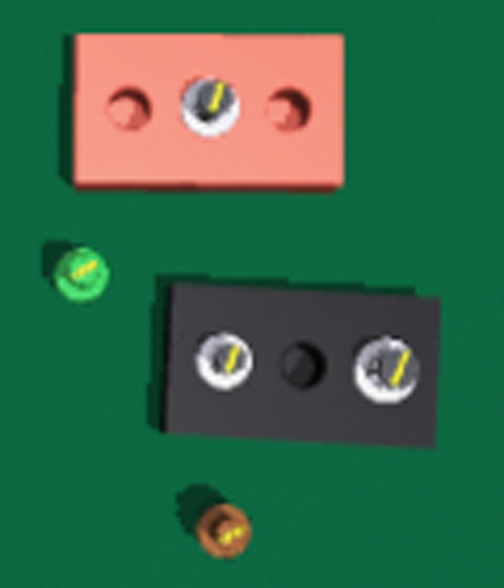

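View pics/scene0r.png

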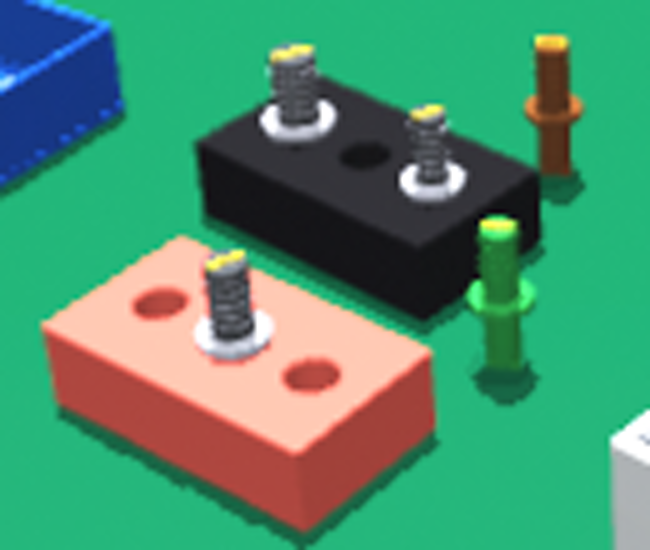

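```bash
python3 - <<'E'
from h import *
c6=lambda x,y:(130+(x+.5)/6-.5,145+(y+.5)/6-.5)
c4=lambda x,y:(280+(x+.5)/4.2-.5,135+(y+.5)/4.2-.5)
d=np.load('pics/top0.npz')['d']
print("ports")
for p in [(223,232),(340,241),(457,248),(572,256)]:
    print(onz('top',*c6(*p),70).round(1))
print("screws");
for p in [(143,129),(667,165),(125,321),(652,358)]: 
    u,v=c6(*p); print(onz('top',u,v,70).round(1), ondepth('top',u,v,d[round(v),round(u)]).round(1))
print("redtray")
for p in [(75,35),(344,35),(344,184),(75,184),(130,109),(289,109)]:
    print(onz('top',*c4(*p),45).round(1))
print('adapter collar centre z50',onz('top',*c4(210,108),50).round(1),'top',onz('top',*c4(214,95),88).round(1))
for a,b,z in [((181,107),(239,107),50),((196,362),(253,362),50),((355,370),(419,370),50)]:
    A=onz('top',*c4(*a),z);B=onz('top',*c4(*b),z);print('collar dia',np.linalg.norm(A-B))
S=onz('scene',160+(232.5)/5-.5,165+333.5/5-.5,50);print('scene collar',S.round(1))
ds=np.load('pics/scene0.npz')['d']
T=(160+226/5-.5,165+262/5-.5);print('scene top',onz('scene',*T,88).round(1))
def a(p,q,z):
    A=onz('top',*p,z);B=onz('top',*q,z);return np.degrees(np.arctan2(*(B-A)[1::-1]))
print('tester y axis',[a(c6(572,256),c6(223,232),70)],'slot21',a(c6(330,256),c6(366,243),30))
print('tang',a(c4(208,108),c4(222,84),88))
E
```

```text
ports
[553. 259.  70.]
[550.2 210.7  70. ]
[548.1 162.4  70. ]
[545.7 115.   70. ]
screws
[595.1 293.4  70. ] [595.1 293.3  70.5]
[584.1  76.8  70. ] [583.5  76.4  74.1]
[515.5 297.9  70. ] [515.5 297.6  71.1]
[504.2  81.   70. ] [504.1  80.9  71.2]
redtray
[664.2 -63.2  45. ]
[ 666.8 -225.2   45. ]
[ 576.6 -225.8   45. ]
[573.8 -64.7  45. ]
[619.8 -97.   45. ]
[ 621.4 -192.5   45. ]
adapter collar centre z50 [ 620.4 -144.6   50. ] top [ 621.9 -142.9   88. ]
collar dia 34.689810133285384
collar dia 33.78061165832909
collar dia 37.777662518234635
scene collar [ 624.6 -140.9   50. ]
scene top [ 622.2 -141.7   88. ]
tester y axis [np.float64(87.0849505116039)] slot21 -68.932730179992
tang -29.283314108893297
```

```bash
cat >> h.py <<'E'
def st():
    from rig import r
    s=r.sense(); R=rot(s['ee_rot']); 
    z=R[:,2]; x=R[:,0]
    print('t',round(s['time_s'],2),'tcp',s['tcp_pos'].round(2),'zyaw',np.degrees(np.arctan2(z[1],z[0])).round(2),'down',R[:,1].round(4),'F',s['contact_force'].round(2),'M',s['torque'].round(3),'gap',round(s['finger_gap'],2),'j',s['joint_positions'].round(3))
    return s,R
def to(target):
    s,R=st(); print('shift to',target,(R.T@(np.array(target)-s['tcp_pos'])).round(1))
E
python3 - <<'E'
from h import *
s,R=st(); print(R.round(3))
# camera above port21 with same yaw
to([550.3+68*R[0,0],210.8+68*R[1,0],160])
E
```

```text
t 0.15 tcp [193.93 672.31 213.44] zyaw 73.91 down [-2.e-04 -8.e-04 -1.e+00] F [ 0.13  0.37 -0.65] M [-0.012  0.041  0.006] gap 91.3 j [ 1.257  0.379  1.735 -0.     1.029 -0.033]
[[ 0.961 -0.     0.277]
 [-0.277 -0.001  0.961]
 [-0.    -1.    -0.001]]
t 0.15 tcp [193.93 672.31 213.44] zyaw 73.91 down [-2.e-04 -8.e-04 -1.e+00] F [ 0.13  0.37 -0.65] M [-0.012  0.041  0.006] gap 91.3 j [ 1.257  0.379  1.735 -0.     1.029 -0.033]
shift to [np.float64(615.6366407439396), np.float64(191.9552825464745), 160] [ 538.3   53.7 -344.6]
```

apply_moves --plan '[[[540,20,-345],0,60],[[540,20,-345],0,60],[[540,20,-345],0,60],[[540,20,-345],0,60],[[540,20,-345],0,60],[[540,20,-345],0,60],[[540,20,-345],0,60],[[540,20,-345],0,60],[[540,20,-345],0,60],[[540,20,-345],0,60],[[540,20,-345],0,60],[[540,20,-345],0,60],[[540,20,-345],0,60],[[540,20,-345],0,60],[[540,20,-345],0,60],[[540,54,-345],0,60],[[540,54,-345],0,60],[[540,54,-345],0,60],[[540,54,-345],0,60],[[540,54,-345],0,60]]'

```text
time_s: 1.82
tcp_pos: [617.2, 192.4, 161.0]
ee_rot: [0.7, -0.7, 0.098, -0.099]
contact_force: [-0.0, -0.6, -0.1]
finger_gap: 54.9
```

```bash
python3 - <<'E'
from h import *
from rig import get_image
s,R=st()
im,d=get_image('wrist'); cv2.imwrite('pics/w1.png',im[:,:,::-1]); np.savez('pics/w1.npz',im=im,d=d,tcp=s['tcp_pos'],R=R)
print(proj('wrist',[[550.3,210.8,70]],tcp=s['tcp_pos'],R=R))
E
```

```text
t 1.82 tcp [617.19 192.44 161.01] zyaw 73.97 down [ 1.1e-03  3.0e-04 -1.0e+00] F [-0.   -0.61 -0.11] M [ 0.039 -0.008  0.006] gap 54.87 j [ 0.266  0.361  1.871  0.     0.908 -1.025]
[[280.04420352 114.05366344]]
```

View pics/w1.png

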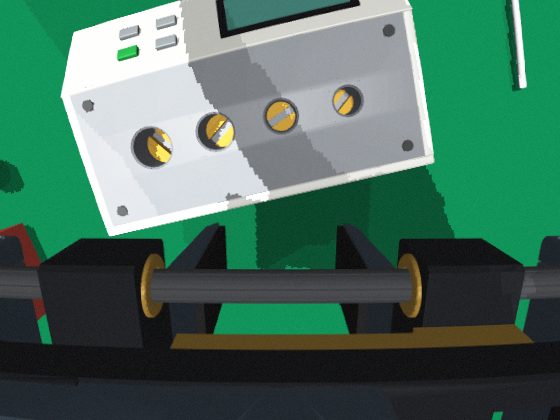

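```bash
python3 - <<'E'
import cv2
im=cv2.imread('pics/w1.png')
cv2.imwrite('pics/w1c.png',cv2.resize(im[90:140,255:305],None,fx=12,fy=12,interpolation=cv2.INTER_CUBIC))
E
```

```text
(no output)
```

View pics/w1c.png

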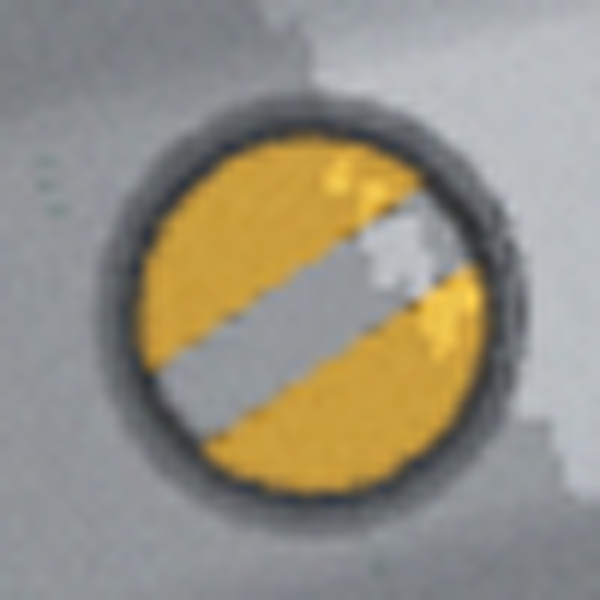

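```bash
python3 - <<'E'
from h import *
Z=np.load('pics/w1.npz');k=dict(tcp=Z['tcp'],R=Z['R'])
c=lambda x,y:(255+(x+.5)/12-.5,90+(y+.5)/12-.5)
print('mouth',onz('wrist',*c(313,313),70,**k),'land',onz('wrist',*c(314,314),39,**k))
A=onz('wrist',*c(100,313),70,**k);B=onz('wrist',*c(527,313),70,**k);print('dia',np.linalg.norm(A-B))
for p,q in [((155,370),(425,185)),((205,440),(475,268))]:
    A=onz('wrist',*c(*p),39,**k);B=onz('wrist',*c(*q),39,**k);print(np.degrees(np.arctan2(*(B-A)[1::-1])))
for p,y in [((152,147),-72),((216,131),-24),((281.5,115.5),24),((347.5,100),72)]:print(onz('wrist',*p,70,**k).round(1))
# hover over red adapter so camera sees it: camera above adapter
R=Z['R']; to([621.5+68*R[0,0],-143.5+68*R[1,0],175])
E
```

```text
mouth [551.45173197 210.89266452  70.        ] land [551.58250106 210.90943887  39.        ]
dia 24.991674513823895
107.78945515915449
106.01335234803851
[546.4 115.6  70. ]
[548.9 163.9  70. ]
[551.5 211.5  70. ]
[553.9 258.8  70. ]
t 1.87 tcp [617.23 192.56 161.15] zyaw 73.98 down [ 1.4e-03  4.0e-04 -1.0e+00] F [-0.28  0.67  0.42] M [ 0.015 -0.025 -0.029] gap 54.84 j [ 0.266  0.361  1.871  0.     0.908 -1.025]
shift to [np.float64(686.8564543069477), np.float64(-162.27577644816571), 175] [ 164.8  -13.9 -321.8]
```

apply_moves --plan '[[[165,-14,-322],0,60],[[165,-14,-322],0,60],[[165,-14,-322],0,60],[[165,-14,-322],0,60],[[165,-14,-322],0,60],[[165,-14,-322],0,60],[[165,-14,-322],0,60],[[165,-14,-322],0,60],[[165,-14,-322],0,60],[[165,-14,-322],0,60],[[165,-14,-322],0,60],[[165,-14,-322],0,60],[[165,-14,-322],0,60]]'

```text
time_s: 2.95
tcp_pos: [686.5, -162.1, 174.3]
ee_rot: [0.7, -0.7, 0.098, -0.098]
contact_force: [0.1, -0.3, 0.1]
finger_gap: 54.7
```

```bash
python3 - <<'E'
from h import *
from rig import get_image
s,R=st()
im,d=get_image('wrist'); cv2.imwrite('pics/w2.png',im[:,:,::-1]); np.savez('pics/w2.npz',im=im,d=d,tcp=s['tcp_pos'],R=R)
u,v=proj('wrist',[[621.5,-143.5,50]],tcp=s['tcp_pos'],R=R)[0].round().astype(int);print(u,v)
cv2.imwrite('pics/w2c.png',cv2.resize(im[v-40:v+40,u-40:u+40,::-1],None,fx=7,fy=7,interpolation=cv2.INTER_CUBIC))
E
```

```text
t 2.95 tcp [ 686.47 -162.08  174.28] zyaw 74.0 down [ 1.e-04  1.e-04 -1.e+00] F [ 0.14 -0.34  0.13] M [-0.021  0.011 -0.016] gap 54.71 j [-0.265  0.431  1.74   0.     0.97  -1.557]
281 117
```

View pics/w2.png

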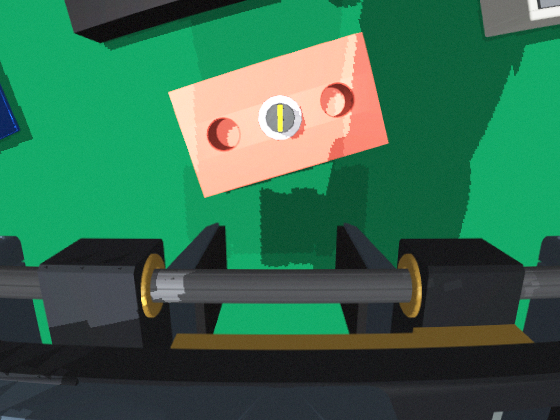

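View pics/w2c.png

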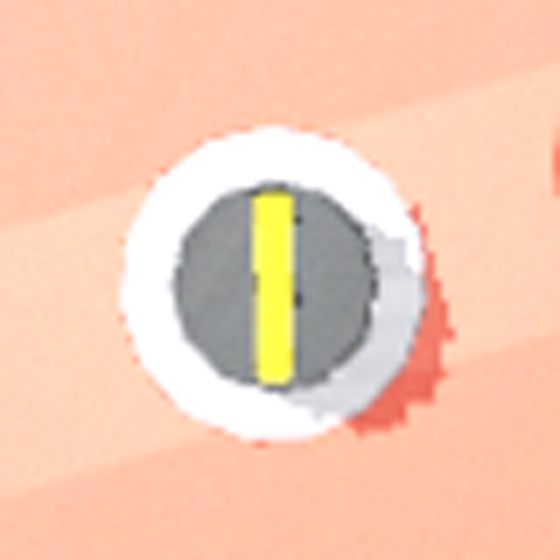

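```bash
python3 - <<'E'
from h import *
Z=np.load('pics/w2.npz');k=dict(tcp=Z['tcp'],R=Z['R'])
c=lambda x,y:(241+(x+.5)/7-.5,77+(y+.5)/7-.5)
W=lambda x,y,z:onz('wrist',*c(x,y),z,**k)
print('collar',W(274,283,50),'top',W(275,285,88))
print('dias',np.linalg.norm(W(120,283,50)-W(428,283,50)),np.linalg.norm(W(174,285,88)-W(375,285,88)))
d=W(275,384,88)-W(272,192,88);print('tang',np.degrees(np.arctan2(d[1],d[0])))
P=W(274,283,50)*.5+W(275,285,88)*.5
print(Z['d'][117,300],P)
to([P[0],P[1],58])
E
```

```text
collar [ 621.48990139 -144.71169939   50.        ] top [ 621.57008645 -144.49867045   88.        ]
dias 34.868558297077385 19.823873828171614
tang -15.142154413677183
287.18326 [ 621.52999392 -144.60518492   69.        ]
t 3.0 tcp [ 686.5  -162.09  174.23] zyaw 74.0 down [ 1.e-04  1.e-04 -1.e+00] F [0.32 0.29 0.11] M [ 0.057 -0.049 -0.01 ] gap 54.96 j [-0.265  0.431  1.74   0.     0.97  -1.557]
shift to [np.float64(621.5299939186101), np.float64(-144.60518492125172), 58] [-67.3 116.2  -1.1]
```

apply_moves --plan '[[[-35,0,-1],0,60],[[-67,30,-1],0,60],[[-67,60,-1],0,60],[[-67,90,-1],0,60],[[-67,105,-1],0,60],[[-67,118,-1],0,60],[[-67,118,-1],0,60],[[-67,118,-1],0,60],[[-67,118,-1],0,10],[[-67,118,-1],0,10],[[-67,118,-1],0,10],[[-67,118,-1],0,10],[[-67,118,-1],0,10],[[-67,118,-1],0,10],[[-67,118,-1],0,10],[[-67,118,-1],0,10]]' --squeeze 20

```text
time_s: 4.33
tcp_pos: [622.1, -146.1, 56.3]
ee_rot: [-0.7, 0.7, -0.099, 0.099]
contact_force: [-0.4, 1.1, 5.7]
finger_gap: 20.7
```

```bash
python3 -c "
from h import *
st()"
```

```text
t 4.33 tcp [ 622.12 -146.08   56.34] zyaw 73.91 down [ 4.e-04 -1.e-04 -1.e+00] F [-0.39  1.12  5.71] M [ 0.242  0.178 -0.001] gap 20.69 j [-0.267  0.501  1.906  0.     0.734 -1.557]
```

```bash
python3 - <<'E'
from h import *
from rig import get_image
im,d=get_image('scene');cv2.imwrite('pics/s3.png',cv2.resize(im[160:280,150:290,::-1],None,fx=5,fy=5,interpolation=cv2.INTER_CUBIC))
st()
E
```

```text
t 4.38 tcp [ 622.14 -146.05   56.33] zyaw 73.91 down [ 4.e-04 -0.e+00 -1.e+00] F [-0.66  1.29  7.01] M [0.261 0.228 0.016] gap 20.67 j [-0.267  0.501  1.906  0.     0.734 -1.557]
```

View pics/s3.png

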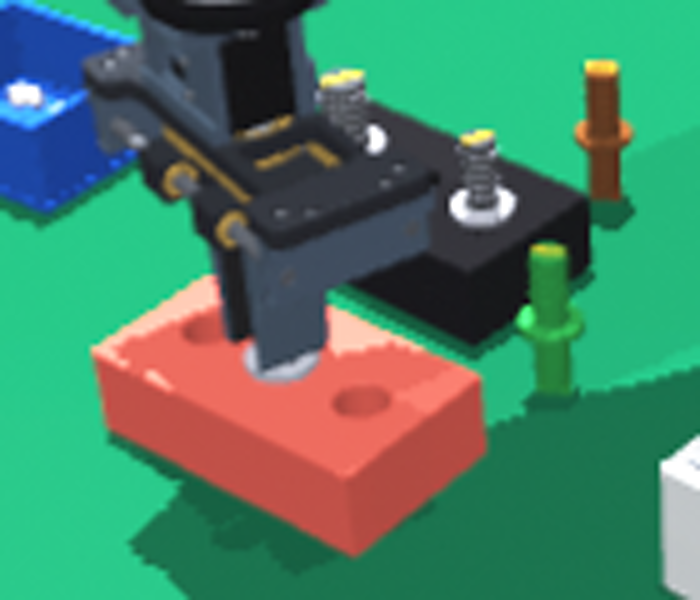

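apply_moves --plan '[[[0,-3,0],0,10],[[0,-8,0],0,10],[[0,-25,0],0,10],[[0,-55,0],0,10],[[0,-85,0],0,10],[[0,-115,0],0,10],[[0,-120,0],0,10],[[0,-120,0],0,10],[[0,-120,0],0,10]]'

```text
time_s: 5.13
tcp_pos: [621.4, -145.9, 175.4]
ee_rot: [0.7, -0.7, 0.099, -0.099]
contact_force: [-0.6, 1.2, -2.5]
finger_gap: 20.4
```

```bash
python3 - <<'E'
from h import *
from rig import get_image
s,R=st()
im,d=get_image('wrist'); cv2.imwrite('pics/w4.png',im[:,:,::-1])
im,d=get_image('scene');cv2.imwrite('pics/s4.png',im[:,:,::-1])
to([551.1,211,176])
E
```

```text
t 5.13 tcp [ 621.41 -145.92  175.37] zyaw 73.91 down [-5.e-04  1.e-04 -1.e+00] F [-0.63  1.16 -2.45] M [ 0.023  0.001 -0.046] gap 20.4 j [-0.267  0.331  1.882 -0.     0.929 -1.557]
t 5.23 tcp [ 620.87 -145.8   174.22] zyaw 73.91 down [-2.4e-03  6.0e-04 -1.0e+00] F [ 0.31  0.75 -2.45] M [0.017 0.003 0.002] gap 20.38 j [-0.267  0.333  1.882 -0.     0.929 -1.557]
shift to [551.1, 211, 176] [-165.9   -1.4  323.5]
```

View pics/s4.png

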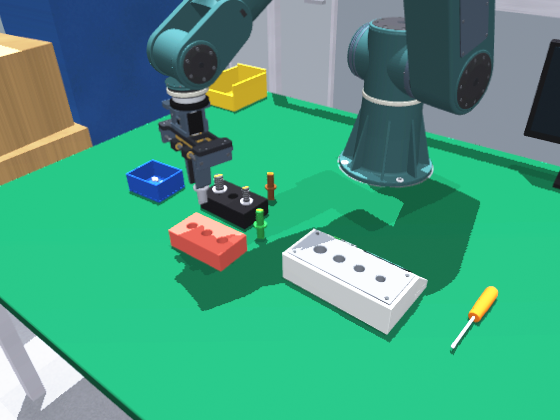

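View pics/w4.png

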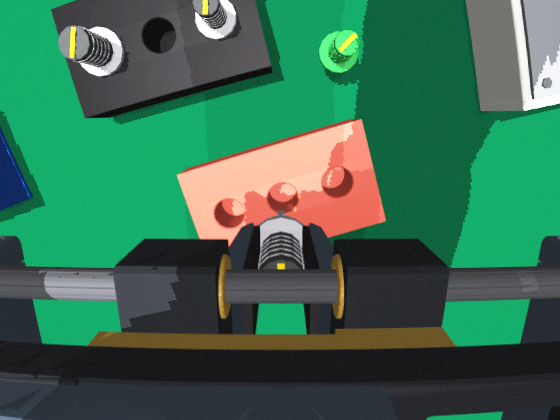

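apply_moves --plan '[[[-166,-1,323],58,10],[[-166,-1,323],58,10],[[-166,-1,323],58,10],[[-166,-1,323],58,10],[[-166,-1,323],58,10],[[-166,-1,323],58,10],[[-166,-1,323],58,10],[[-166,-1,323],58,10],[[-166,-1,323],58,10],[[-166,-1,323],58,10],[[-166,-1,323],58,10],[[-166,15,323],58,10],[[-166,30,323],58,10],[[-166,38,323],58,10],[[-166,38,323],58,10],[[-166,38,323],58,10],[[-166,38,323],58,10]]'

```text
time_s: 6.65
tcp_pos: [552.3, 209.9, 138.3]
ee_rot: [0.564, -0.564, 0.426, -0.426]
contact_force: [0.5, -0.3, -1.3]
finger_gap: 20.7
```

```bash
python3 - <<'E'
from h import *
from rig import get_image
s,R=st()
im,d=get_image('wrist'); cv2.imwrite('pics/w5.png',im[:,:,::-1])
im,d=get_image('scene');cv2.imwrite('pics/s5.png',cv2.resize(im[150:330,260:440,::-1],None,fx=3.3,fy=3.3,interpolation=cv2.INTER_CUBIC))
im,d=get_image('top');cv2.imwrite('pics/t5.png',cv2.resize(im[130:250,120:260,::-1],None,fx=5,fy=5,interpolation=cv2.INTER_CUBIC))
to([551.1,211,135])
E
```

```text
t 6.65 tcp [552.31 209.93 138.35] zyaw 15.89 down [ 3.e-04  1.e-04 -1.e+00] F [ 0.5  -0.27 -1.32] M [-0.07  -0.004  0.047] gap 20.68 j [ 0.324  0.313  1.992 -0.     0.837  0.046]
t 6.8 tcp [552.37 210.27 138.65] zyaw 15.9 down [ 1.e-03  3.e-04 -1.e+00] F [-0.32  0.14 -1.03] M [-0.104  0.063  0.002] gap 20.65 j [ 0.324  0.312  1.992 -0.     0.837  0.047]
shift to [551.1, 211, 135] [-1.1  3.7 -1. ]
```

View pics/s5.png

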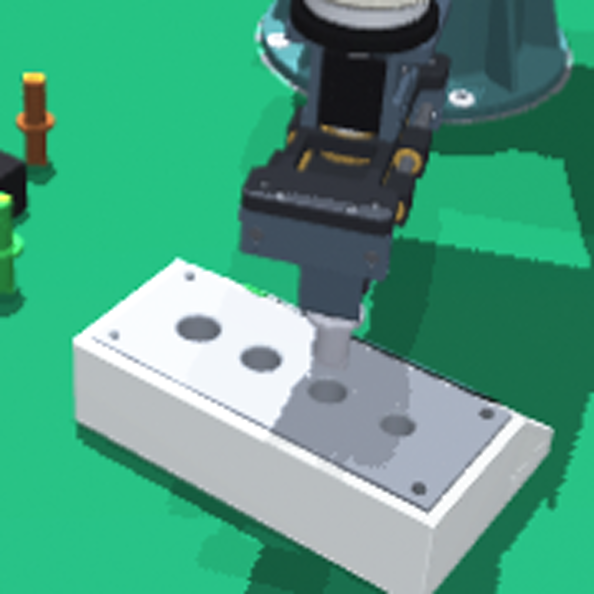

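View pics/w5.png

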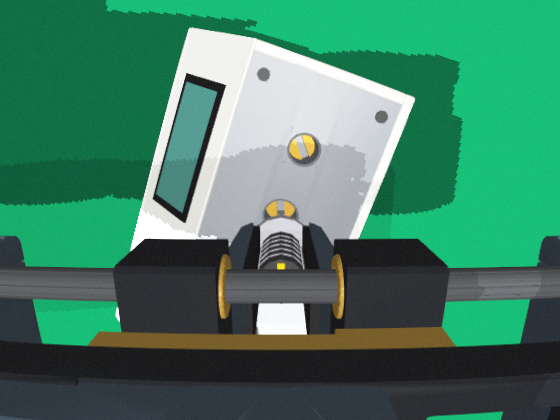

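View pics/t5.png

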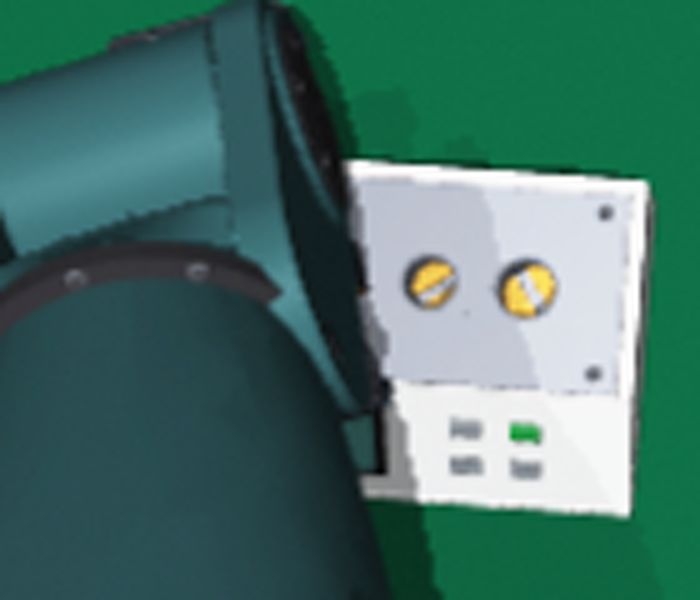

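```bash
python3 - <<'E'
from h import *
from rig import get_image
s,R=st()
im,d=get_image('scene');cv2.imwrite('pics/s6.png',cv2.resize(im[235:285,335:385,::-1],None,fx=12,fy=12,interpolation=cv2.INTER_CUBIC))
x,y,z=s['tcp_pos']
for zz in (z-11,z-41,z-49,70): print(zz,(proj('scene',[[x,y,zz]])[0]-[335,235]+.5)*12-.5)
for p in ([551.1,211,70],[552.1,211,70],[551.1,212,70]):print((proj('scene',[p])[0]-[335,235]+.5)*12-.5)
E
```

```text
t 6.8 tcp [552.37 210.27 138.65] zyaw 15.9 down [ 1.e-03  3.e-04 -1.e+00] F [-0.32  0.14 -1.03] M [-0.104  0.063  0.002] gap 20.65 j [ 0.324  0.312  1.992 -0.     0.837  0.047]
127.65414271007961 [311.27398495 116.92963577]
97.65414271007961 [296.08418496 262.66171355]
89.65414271007961 [292.12277082 300.60481414]
70 [282.54506232 392.23447659]
[290.22422364 389.83079329]
[287.25453884 393.06260573]
[295.55525982 392.16457732]
```

View pics/s6.png

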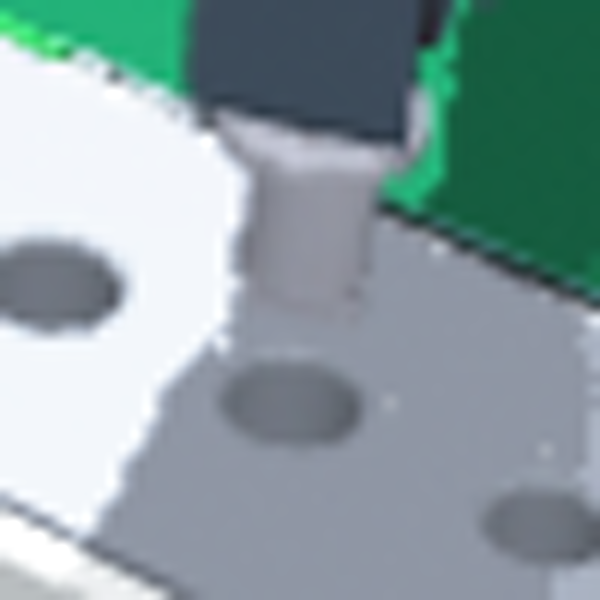

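```bash
python3 - <<'E'
from h import *
im=cv2.imread('pics/w5.png')
cv2.imwrite('pics/w5c.png',cv2.resize(im[185:285,230:330],None,fx=7,fy=7,interpolation=cv2.INTER_CUBIC))
s,R=st();k=dict(tcp=s['tcp_pos'],R=R)
x,y,z=s['tcp_pos']
for P in ([x,y,z-6],[x,y,z+32],[551.1,211,70],[551.1,211,39],[551.5,211,70]): print(((proj('wrist',[P],**k)[0]-[230,185]+.5)*7-.5).round(1))
E
```

```text
t 6.85 tcp [552.27 210.3  138.56] zyaw 15.91 down [ 9.e-04  3.e-04 -1.e+00] F [ 0.07 -1.19 -1.37] M [-0.116  0.048  0.002] gap 20.66 j [0.324 0.312 1.992 0.    0.837 0.047]
[358.8 465.1]
[360.1 695.5]
[348.  223.3]
[348.6 146.5]
[352.  224.3]
```

View pics/w5c.png

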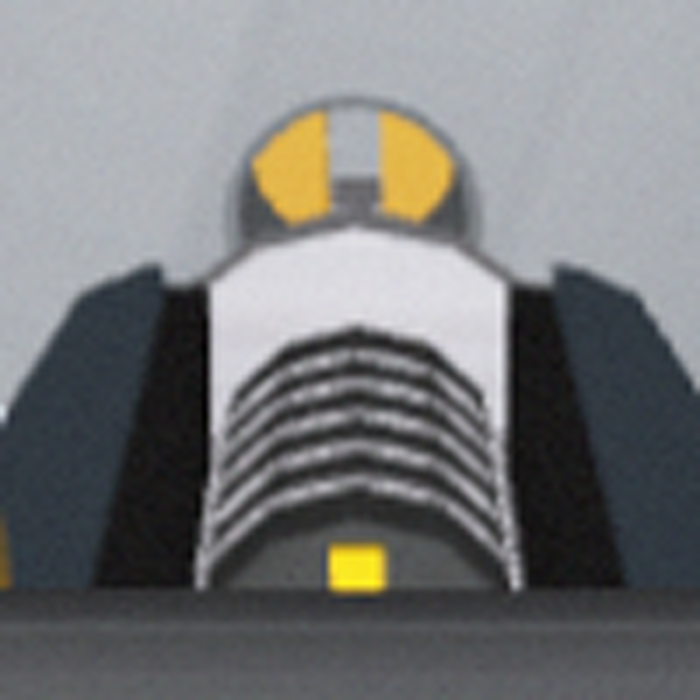

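apply_moves --plan '[[[0,0,-0.5],0,10],[[0,8,-0.5],0,10],[[0,16,-0.5],0,10],[[0,20,-0.5],0,10],[[0,24,-0.5],0,10],[[0,24,-0.5],0,10],[[0,24,-0.5],0,10]]'

```text
time_s: 7.43
tcp_pos: [551.3, 210.1, 113.5]
ee_rot: [-0.564, 0.565, -0.426, 0.426]
contact_force: [-0.2, 0.3, -1.8]
finger_gap: 20.5
```

```bash
python3 - <<'E'
from h import *
from rig import get_image
im,d=get_image('scene');cv2.imwrite('pics/s7.png',cv2.resize(im[235:285,335:385,::-1],None,fx=12,fy=12,interpolation=cv2.INTER_CUBIC))
s,R=st()
E
```

```text
t 7.48 tcp [551.45 210.19 113.86] zyaw 15.91 down [-1.e-04 -1.e-04 -1.e+00] F [ 0.73 -0.63 -3.09] M [-0.01   0.017  0.048] gap 20.26 j [ 0.325  0.349  1.999 -0.     0.794  0.047]
```

View pics/s7.png

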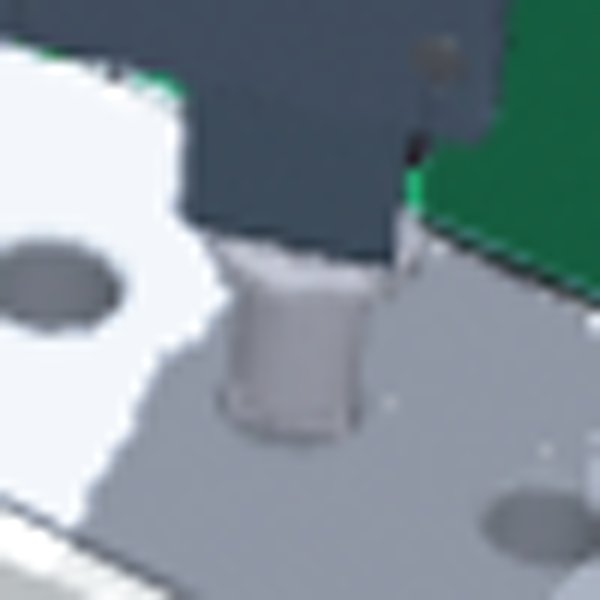

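apply_moves --plan '[[[0,2,0],0,10],[[0,4,0],0,10],[[0,6,0],0,10],[[0,8,0],0,10],[[0,8,0],0,10],[[0,8,0],0,10]]'

```text
time_s: 7.98
tcp_pos: [551.4, 210.1, 105.8]
ee_rot: [-0.564, 0.564, -0.426, 0.426]
contact_force: [-0.1, -0.0, -3.0]
finger_gap: 20.3
```

```bash
python3 -c "
from h import *
st()"
```

```text
t 7.98 tcp [551.36 210.14 105.79] zyaw 15.91 down [-2.e-04 -1.e-04 -1.e+00] F [-0.14 -0.01 -3.04] M [-0.083  0.088  0.011] gap 20.33 j [ 0.325  0.361  2.001 -0.     0.779  0.047]
```

No contact; the shank is in the bore. Going on to just above the land.

apply_moves --plan '[[[0,3,0],0,10],[[0,6,0],0,10],[[0,9,0],0,10],[[0,12,0],0,10],[[0,14,0],0,10],[[0,15,0],0,10],[[0,15,0],0,10],[[0,15,0],0,10]]'

```text
time_s: 8.65
tcp_pos: [551.4, 210.2, 90.9]
ee_rot: [-0.564, 0.564, -0.426, 0.426]
contact_force: [0.1, 1.2, -2.5]
finger_gap: 20.8
```

```bash
python3 -c "
from h import *
st()"
```

```text
t 8.65 tcp [551.44 210.21  90.9 ] zyaw 15.91 down [-0.  0. -1.] F [ 0.09  1.24 -2.5 ] M [-0.066  0.012  0.022] gap 20.77 j [0.325 0.385 2.003 0.    0.753 0.047]
```

apply_moves --plan '[[[0,1,0],0,10],[[0,2,0],0,10],[[0,3,0],0,10],[[0,3.5,0],0,10],[[0,3.5,0],0,10]]'

```text
time_s: 9.07
tcp_pos: [551.3, 210.1, 87.3]
ee_rot: [-0.564, 0.564, -0.426, 0.426]
contact_force: [0.4, -0.2, -2.3]
finger_gap: 20.4
```

```bash
python3 -c "
from h import *
st()"
```

```text
t 9.07 tcp [551.34 210.14  87.3 ] zyaw 15.91 down [-2.e-04 -1.e-04 -1.e+00] F [ 0.41 -0.25 -2.25] M [-0.064  0.063 -0.008] gap 20.41 j [ 0.325  0.391  2.004 -0.     0.747  0.047]
```

apply_moves --plan '[[[0,0.7,0],0,10],[[0,1.4,0],0,10],[[0,2,0],0,10],[[0,2,0],0,10]]'

```text
time_s: 9.4
tcp_pos: [551.4, 210.1, 85.3]
ee_rot: [-0.564, 0.564, -0.426, 0.426]
contact_force: [-0.1, -0.1, -1.7]
finger_gap: 20.1
```

```bash
python3 -c "
from h import *
st()"
```

```text
t 9.4 tcp [551.36 210.12  85.31] zyaw 15.91 down [-1.e-04 -1.e-04 -1.e+00] F [-0.1  -0.05 -1.73] M [-0.064  0.039  0.009] gap 20.14 j [ 0.325  0.394  2.004 -0.     0.743  0.047]
```

apply_moves --plan '[[[0,0.8,0],0,10],[[0,1.6,0],0,10],[[0,2.4,0],0,10],[[0,3,0],0,10],[[0,3,0],0,10]]'

```text
time_s: 9.82
tcp_pos: [551.3, 210.1, 82.3]
ee_rot: [-0.564, 0.564, -0.426, 0.426]
contact_force: [0.1, -0.2, -2.2]
finger_gap: 20.2
```

```bash
python3 - <<'E'
from h import *
from rig import get_image
im,d=get_image('scene');cv2.imwrite('pics/s8.png',cv2.resize(im[235:285,335:385,::-1],None,fx=12,fy=12,interpolation=cv2.INTER_CUBIC))
s,R=st()
E
```

```text
t 9.87 tcp [551.35 210.17  82.33] zyaw 15.91 down [-2.e-04 -1.e-04 -1.e+00] F [-1.12 -0.65 -1.76] M [-0.08   0.025 -0.018] gap 20.6 j [ 0.325  0.399  2.005 -0.     0.738  0.047]
```

View pics/s8.png

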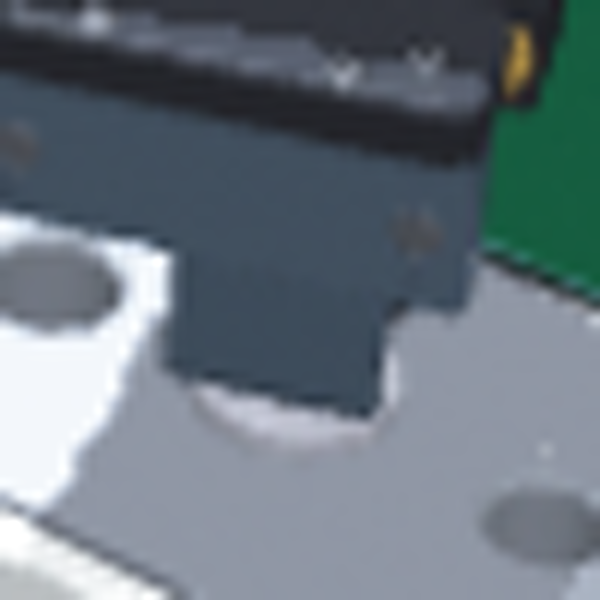

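apply_moves --plan '[[[0,0.4,0],0,10],[[0,0.8,0],0,10],[[0,0.8,0],0,10]]'

```text
time_s: 10.12
tcp_pos: [551.4, 210.2, 81.6]
ee_rot: [-0.564, 0.564, -0.426, 0.426]
contact_force: [0.4, 0.5, -2.6]
finger_gap: 20.7
```

```bash
python3 -c "
from h import *
st()"
```

```text
t 10.12 tcp [551.41 210.16  81.58] zyaw 15.91 down [-0. -0. -1.] F [ 0.43  0.53 -2.6 ] M [-0.041  0.018 -0.063] gap 20.7 j [0.325 0.4   2.005 0.    0.737 0.047]
```

apply_moves --plan '[[[0,0.3,0],0,10],[[0,0.6,0],0,10],[[0,0.6,0],0,10]]'

```text
time_s: 10.37
tcp_pos: [551.5, 210.2, 81.3]
ee_rot: [-0.564, 0.564, -0.426, 0.426]
contact_force: [-3.1, -1.2, 4.6]
finger_gap: 20.5
```

```bash
python3 -c "
from h import *
st()"
```

```text
t 10.37 tcp [551.46 210.18  81.35] zyaw 15.91 down [-1.e-04 -0.e+00 -1.e+00] F [-3.05 -1.18  4.61] M [-0.251  0.478  0.075] gap 20.49 j [ 0.325  0.401  2.005 -0.     0.737  0.047]
```

apply_moves --plan '[[[0,0,0],0,45],[[0,0,0],0,45],[[0,0,0],0,45],[[0,0,0],0,45],[[0,0,0],0,45],[[0,-15,0],0,45],[[0,-40,0],0,45],[[0,-75,0],0,45],[[0,-110,0],0,45],[[0,-130,0],0,45],[[68,-130,0],0,45],[[68,-130,0],0,45],[[68,-130,0],0,45],[[68,-130,0],0,45]]'

```text
time_s: 11.53
tcp_pos: [570.3, 143.8, 211.2]
ee_rot: [0.564, -0.564, 0.426, -0.427]
contact_force: [0.3, 0.4, 0.3]
finger_gap: 41.2
```

```bash
python3 - <<'E'
from h import *
from rig import get_image
s,R=st()
im,d=get_image('wrist');cv2.imwrite('pics/w9.png',im[:,:,::-1]);np.savez('pics/w9.npz',d=d,tcp=s['tcp_pos'],R=R)
im,d=get_image('scene');cv2.imwrite('pics/s9.png',cv2.resize(im[200:300,310:410,::-1],None,fx=6,fy=6,interpolation=cv2.INTER_CUBIC))
E
```

```text
t 11.53 tcp [570.3  143.84 211.15] zyaw 15.8 down [ 2.e-04  1.e-04 -1.e+00] F [0.29 0.43 0.31] M [-0.043  0.047 -0.024] gap 41.2 j [ 0.207  0.209  1.966  0.     0.967 -0.068]
```

View pics/w9.png

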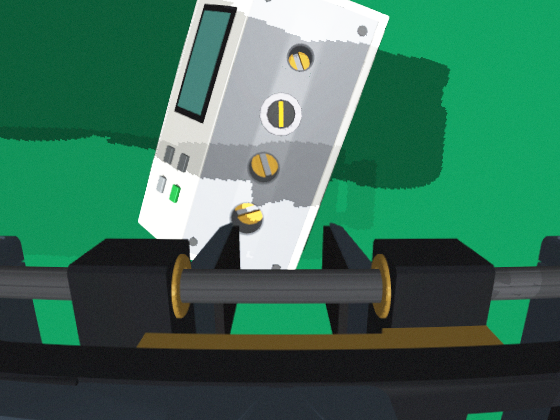

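View pics/s9.png

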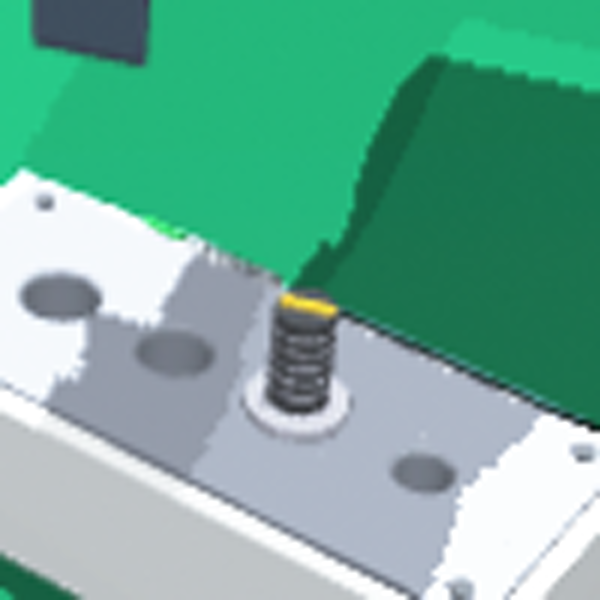

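Now a depth check of the grip top (should be 43 mm above the deck) and collar, before handing in.

```bash
python3 - <<'E'
from h import *
Z=np.load('pics/w9.npz');k=dict(tcp=Z['tcp'],R=Z['R']);d=Z['d']
h=lambda u,v:ondepth('wrist',u,v,d[v,u],**k)[2].round(1)
print('top',[h(u,v) for u,v in [(276,112),(286,112),(281,105),(281,122)]])
print('collar',[h(u,v) for u,v in [(264,114),(298,114),(281,97),(281,131)]])
print('deck',[h(u,v) for u,v in [(240,114),(322,114),(290,85),(272,142)]])
E
```

```text
top [np.float64(113.1), np.float64(112.8), np.float64(113.9), np.float64(114.6)]
collar [np.float64(74.9), np.float64(75.1), np.float64(75.7), np.float64(74.8)]
deck [np.float64(69.7), np.float64(70.1), np.float64(70.6), np.float64(70.1)]
```

Collar is 5 mm above the deck on all sides and the top is at about 113 mm, so it is fully seated and flat.

```bash
python3 - <<'E'
from rig import r
print(r.job_done())
E
```

```text
the job is handed in; nothing more can be done
None
```

The adapter in the red tray was the 21 mm one, and it is now fully seated in port_21. I identified it by its collar, which measured 34.9 mm across, and by a finger gap of about 20.7 mm when gripped.

- **Fitting:** I could see the coupling's slot in the wrist image, so I turned the adapter 58° on the way over to line up its tang. It dropped past the land with no contact and no searching turn. The largest contact force seen was about 7 N, when the collar touched the deck. I then let go and backed away.
- **Last checks:** By wrist-camera depth, the collar's top is at 75 mm all round on the 70 mm deck, and the grip's top is at about 113 mm. The adapter stands flat and fully down, and the robot is touching nothing. The job was handed in at about 11.6 s.
- **Disagreements:** The top camera, the wrist camera and the arm's own position reading differed by 1–1.5 mm. I settled that by comparing adapter and port directly in the images and shifting 0.5 mm.
- **Bystanders:** I touched none of the other objects, but I did not take a final picture of the black tray, the screwdriver or the screw bin.

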